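# Fit the crank and close the mould clamp

### The job

The plaster mould in the green clamp must be closed up. Fit the loose crank's square hole onto the square shaft on top of the clamp, fully home on its collar, and let go of it; then take the crank by its red grip and wind it clockwise (seen from above) until you feel the plate come to a stop on the mould, and let go, leaving the crank on the shaft. Leave the bowl, the jar and the spatula where they are.

Things in the scene. Friction and masses are not known exactly. Their poses are not given: they have to be found in the camera images.
- crank: Loose crank, 0.25-0.42 kg, lying flat, grip up. Hub: dark steel block 36 x 36 mm, 32 high, with a 17.7 mm square through hole, sides parallel to the hub's. Origin: centre of the hub's underside; z up along the hole. A flat aluminium arm (18 wide, 9 thick, level with the underside) runs along +x to the red grip. The hub's +y and -y sides are clear for gripping.
- crank_grip (a point): Point on the axis of the red grip, 70 mm along the crank's +x from the hole's axis, 45 mm above the crank's underside. The grip is an upright round sleeve, 22 mm diameter, from 11 to 65 mm above the crank's underside; it spins freely on its pin, so the crank cannot be aimed by it.
- clamp: Green clamp, fixed to the table. Origin: underside centre of its base (220 x 250 x 16 mm); z up. A white plaster mould (120 x 100 mm, top at 80 mm) stands on the base; columns at y = +-100 mm carry a green crosshead (60 mm along x, 250 along y, top at 160 mm, nuts to 165). The upright screw with the square shaft on top is on the z axis.
- shaft (a point): Foot of the 16 mm square shaft, 172 mm above the table: top centre of the round collar (36 mm diameter) on which the hub rests when home. Shaft 26 mm tall, top 5 mm stepping in to 12.6 mm. x, y square to its flats, turning with it; z up. Crank fits every quarter turn, 6 degrees of play. Turns stiffly (0.1 N m). Clockwise lowers the plate; hard stop 3.0 to 5.4 rad on from the start, to be felt.
- plate_face (a point): Centre of the underside of the aluminium pressure plate (115 mm square, with a red bar across it) under the crosshead. It moves straight down 3 mm per radian of the shaft, and at the stop it lies on the mould, 80 mm above the clamp's origin.
- bowl: Bystander: crimson plastic bowl, rim 140 mm across, 65 mm high; origin at the centre of its underside.
- jar: Bystander: grey jar with a steel lid, 68 mm diameter, 90 mm high; origin at the centre of its underside.
- spatula: Bystander: spatula with a wooden handle and steel blade, 280 mm long, lying flat along its x axis, handle to -x; origin under its middle, on the table.
Things that resemble listed ones, but are neither listed nor needed, are in the scene too. Of the things that look like the crank, take the one that is farthest to the robot's left at the start.

How it is judged (in metres and radians):
On the way, in this order (a step that is already met when the one before it is completed fails the run):
1. the crank is fully home on the square shaft and let go (horizontal distance between crank and shaft below 0.004 m and z of crank in the frame of shaft between -0.0025 and 0.0025 m and angle between crank's own z axis and vertical below 0.06 rad and contact force between the fingers and crank below 0.1 N), for 0.2 s.
2. the crank is held or pushed at its red grip (horizontal distance between the grasp point and crank_grip below 0.035 m and contact force between the fingers and crank above 0.5 N), for 0.1 s.
3. the shaft is wound until the plate lies on the mould (z of plate_face in the frame of clamp below 0.081 m), for 0.1 s.
At the end, for the whole second after the job is handed in: The crank rests released on the shaft, hub within 4 mm of the shaft's axis and 2.5 mm of the collar and upright within 0.06 rad; the plate is within 1 mm of lying on the mould (underside below 81 mm above the clamp's origin); the crank is at rest (all of step 1 and z of plate_face in the frame of clamp below 0.081 m and linear speed of crank below 0.02 m/s); the robot touches nothing.
It fails at once if the bowl is moved more than 30 mm (distance of bowl from where it was at the start of the episode above 0.03 m).
It fails at once if the jar is moved more than 30 mm (distance of jar from where it was at the start of the episode above 0.03 m).
It fails at once if the spatula is moved more than 30 mm (distance of spatula from where it was at the start of the episode above 0.03 m).
It also fails if it takes over 58 s, if anything falls off the work surface, if the arm or the gripper's body presses on something with over 40 N, if the wrist force passes 120 N, or if a joint passes its speed limit or range.

### The arm

A 7-joint arm with a two-finger parallel gripper is mounted at the origin on the work surface. World frame = base frame: x ahead of the robot, y to its left, z up, the work surface at z = 0. Lengths are in mm, angles in rad, forces in N, time in s.
With the tool pointing down it reaches from about 400 to 875 mm from the base axis. Payload 19.3 kg.
Tool frame: the origin (TCP) lies at the very end of the fingers, on their centre line; the grasp point (between the pads) lies 19 mm behind it (grip_point_offset is the z of the grasp point in the tool frame, in mm); z points along the fingers, y is the line along which they close (so a half turn about z gives the same grasp; the last joint's range is limited). The gripper opens to 85 mm and grips with 20 to 120 N. Pads are 22 mm wide; open, the fingers measure 114 mm over their backs; the gripper's body (76 mm by 85 mm) begins 54 mm behind the grasp point. The pads swing forward as they close: fully open they stand 13 mm farther back than shut.
Start: joints at [1.18, 0.521, -0.036, 1.599, 0.021, 1.021, -0.113], TCP at [197.05, -593.115, 195.291] pointing down, gripper open.
Joint ranges: [-2.91, 2.91], [-0.3, 2.13], [-1.5, 1.42], [0.17, 2.43], [-1.26, 4.41], [0.16, 1.93], [-2.52, 2.52]. Speed limits (rad/s): [1.89, 1.89, 2.39, 2.39, 3.01, 3.01, 3.01].

### API

Orientations are given as a 3x3 rotation matrix whose columns are the frame's x, y, z axes.
In Python, from workcell import movep, movel, goto_joints, open_gripper, clamp, wait, inverse_kinematics, read_state, camera, PlanningError, finish_job, grip_point_offset gives the robot as it stands. Calls block until the motion is done:
- movep(position, orientation): joint-space move of the TCP to a pose.
- movel(position, frame=None, max_speed=150, guard=None): straight line of the TCP; frame=None keeps the orientation; max_speed is the mean speed in mm/s. With guard (N) it stops when the force on the tool has changed by that much, and returns True; else False.
- goto_joints(angles): joint-space move.
- open_gripper() and clamp(): open the fingers fully, or close them until they stop; the grip force is fixed at half the most.
- wait(seconds).
- inverse_kinematics(position, orientation): joint angles nearest the present ones, or None.
- read_state(): the state.
- camera(name): name is "scene" or "top"; returns a dict with "image" (480x640x3 uint8, blue, green, red), "range_z" (480x640 float32, mm along the optical axis (not along the pixel's ray), 0 where there is no reading), "fx", "fy", "cx", "cy" (pixels), "cam_to_world" (4x4, takes a point from camera to world coordinates). Camera axes: x right, y up, looking along -z (the intrinsics and any distortion apply to the point x, -y, -z); pixel columns grow to the right and rows downward; lengths in mm; the calibration is good to about 2 mm. A picture is of the moment at which its call begins.
A pose or a line that the arm cannot do raises PlanningError and nothing moves.
- finish_job(): hands the job in; it is judged then, once.
The state is a dict: "time": time; "qpos": joint angles; "qvel": joint speeds; "joint_efforts": joint torques, N m; "eef_pos": TCP position; "tool_rot": TCP orientation; "ft_force": force on the tool from outside, world axes, zero at the start; "torque": the same for the moment, N m; "finger_gap": finger opening in mm; "gripper_force": force on a finger pad.
Only numpy, scipy, OpenCV 4.12 (cv2) and the standard library are available. Lean on these libraries where they do the work, as an engineer would, in place of code of your own. Each camera call takes 0.05 s, during which the arm holds its last target. There are 200 camera calls.

## Working session

There is one attempt and no reset: what is moved stays moved. The work goes in short steps, each a Python script; the robot and the scene stay as the last script left them, time stands still between calls to the robot, and variables do not carry over. Pictures are saved under pics/ and viewed, at most 10 in all, crops included, and the job is handed in when it is done.

```bash
mkdir -p pics; ls; cat > h.py <<'E'
import numpy as np, cv2
from workcell import *
def pts(c):
    z=c["range_z"].astype(float); h,w=z.shape; u,v=np.meshgrid(np.arange(w),np.arange(h))
    P=np.stack([(u-c["cx"])/c["fx"]*z,-(v-c["cy"])/c["fy"]*z,-z,np.ones_like(z)],-1)
    return (P@np.array(c["cam_to_world"]).T)[...,:3]
E
python3 - <<'E'
from h import *
import pickle
for n in ("scene","top"):
    c=camera(n); cv2.imwrite(f"pics/{n}0.png",c["image"]); pickle.dump(c,open(n+"0.pkl","wb"))
    print(n,c["fx"],c["cx"],c["cy"],np.round(c["cam_to_world"],3).tolist(),[k for k in c])
print(read_state(), grip_point_offset)
E
```

```text
pics
scene 586.3937218912382 310.5491372400123 244.4311871342788 [[-0.886, -0.394, 0.246, 1079.724], [0.464, -0.755, 0.464, 765.247], [0.003, 0.525, 0.851, 1535.515], [0.0, 0.0, 0.0, 1.0]] ['image', 'range_z', 'fx', 'fy', 'cx', 'cy', 'cam_to_world']
top 449.69910621615855 320.62642586672865 233.88458880888032 [[0.028, 0.986, -0.162, 467.883], [-1.0, 0.027, -0.009, 3.473], [-0.005, 0.162, 0.987, 1367.428], [0.0, 0.0, 0.0, 1.0]] ['image', 'range_z', 'fx', 'fy', 'cx', 'cy', 'cam_to_world']
{'time': 0.1, 'qpos': array([ 1.17980738,  0.52197697, -0.03632517,  1.59993883,  0.02120717,
        1.02112261, -0.11285589]), 'qvel': array([ 0.00034661, -0.0002102 , -0.00061831, -0.00050951,  0.00070037,
        0.00167061,  0.00120583]), 'joint_efforts': array([ 5.11451944e-03, -9.28478122e+01,  1.98419452e+00, -3.70526147e+01,
        1.80227176e-02,  5.45020681e-03,  1.81816672e-04]), 'eef_pos': array([ 196.92462127, -592.80243647,  194.77363916]), 'tool_rot': array([[ 9.49007516e-01,  3.15253176e-01, -4.11316759e-04],
       [ 3.15253433e-01, -9.49007016e-01,  9.77540664e-04],
       [-8.21696917e-05, -1.05736246e-03, -9.99999438e-01]]), 'ft_force': array([-0.41806854,  0.18733702, -0.9348652 ]), 'torque': array([-0.00530407,  0.04916887, -0.02016298]), 'gripper_force': 0.0, 'finger_gap': 85.47342842031327} -18.700000000000003
```

View pics/top0.png

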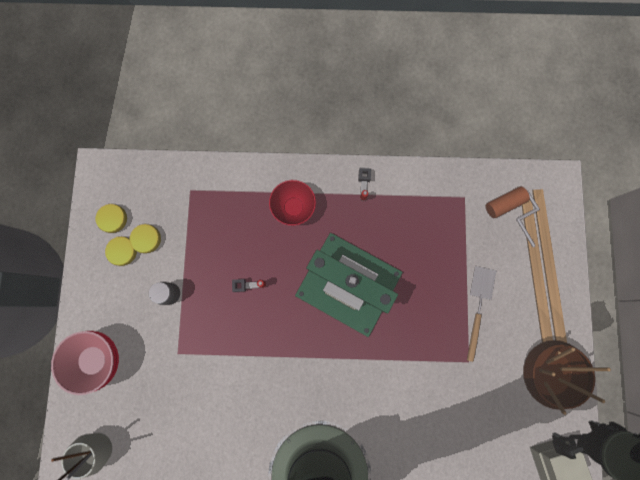

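View pics/scene0.png

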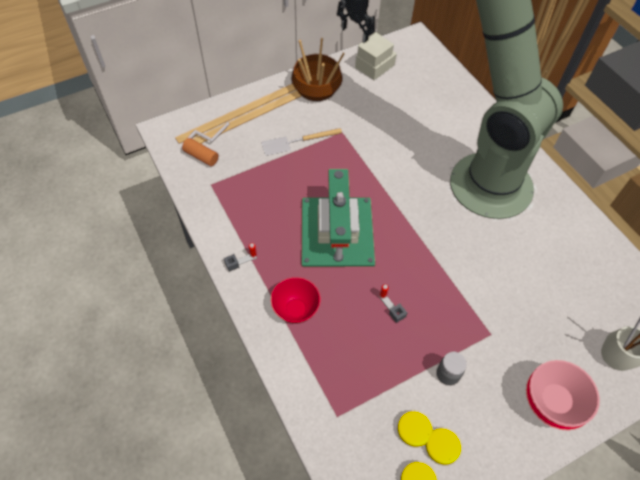

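The top view has two cranks, A with hub at (239,285) and grip at (262,284), and B with hub at (365,175) and grip at (364,196). In the top view, image left is +y, the robot's left, so A is the one meant. The clamp's shaft is at about (353,281), the bowl at (293,203), the jar at (163,293) and the spatula at (478,315). I'll enlarge A and the shaft to confirm.

```bash
python3 - <<'E'
from h import *
import pickle
T=pickle.load(open("top0.pkl","rb")); S=pickle.load(open("scene0.pkl","rb"))
def cr(c,u,v,r=25): return cv2.resize(c["image"][v-r:v+r,u-r:u+r],(380,380)[:2],interpolation=cv2.INTER_NEAREST)
a=np.hstack([cr(T,250,285),cr(T,353,281)]); b=np.hstack([cr(S,392,303),cr(S,340,200)])
cv2.imwrite("pics/crop.png",cv2.resize(np.vstack([a,b]),(600,600),interpolation=cv2.INTER_AREA))
P=pts(T);Q=pts(S)
for n,p,(u,v) in [("hub",P,(239,285)),("grip",P,(262,284)),("shaft",P,(353,281)),("hubS",Q,(399,313)),("gripS",Q,(384,288)),("shaftS",Q,(340,198)),("hubB",P,(365,175)),("bowl",P,(293,203)),("jar",P,(160,293))]: print(n,np.round(p[v,u],1))
np.set_printoptions(linewidth=250)
print(np.round(P[276:287,346:361,2]).astype(int)); print(np.round(P[278:293,231:268,2]).astype(int))
g=T["image"].max(-1); print(g[278:293,231:250]); print(T["image"][276:287,346:361].max(-1))
E
```

```text
hub [529.1 259.   -1.4]
grip [530.8 180.2  66.4]
shaft [538.9 -73.2 195.8]
hubS [521.2 253.4   7.2]
gripS [537.8 186.8  62.9]
shaftS [546.5 -64.5 192.5]
hubB [ 884.6 -118.4   -1.3]
bowl [786.6 104.6   4.8]
jar [496.3 463.8  89.7]
[[163 170 172 176 184 199 171 174 169 172 172 172 160 159 162]
 [172 171 172 172 199 198 198 201 196 173 173 168 154 159 161]
 [167 170 172 172 199 199 201 198 196 200 172 173 174 160 160]
 [173 169 169 181 200 199 199 199 196 195 171 173 174 164 160]
 [175 174 171 196 199 200 195 195 199 197 172 172 177 159 162]
 [172 172 169 195 202 199 199 196 201 193 170 173 171 162 162]
 [174 172 173 174 190 191 195 198 197 174 172 179 169 161 159]
 [172 175 172 171 173 173 177 191 193 175 174 172 159 164 164]
 [157 176 171 170 171 178 170 174 171 175 173 170 159 159 163]
 [166 167 175 173 169 171 175 170 179 170 173 157 162 160 159]
 [161 162 157 171 170 174 171 174 171 159 161 159 160 162 158]]
[[   2    2   -2    2    0    0    2    3    0    1   -3    2    1   -2   -1    0    1   -1    0   -1    5   -2    4   -2    1    4    0    2    1    0    2   -1    2   -6    3
[... 3824 characters left out ...]
 122]]
[[ 91  75  75  73  84  92  81  65  59  55  59  62  68  70  78]
 [ 85  74  77  78 117 123 120 117 106  80  60  56  69  67  68]
 [ 75  76  72  81 138 146 149 145 142 117  79  58  64  65  67]
 [ 77  77  75  94 147 157 154 152 152 135  91  62  56  65  69]
 [ 73  77  79 119 144 152 153 154 154 125  79  57  55  64  68]
 [ 77  76  81 135 145 144 151 154 148 117  74  54  57  65  71]
 [ 74  77  77 114 120 133 140 149 146 107  65  57  57  66  85]
 [ 71  74  74  81  83 102 114 121 125  85  58  66  67  69  89]
 [ 72  73  74  72  75  78  86  82  90  75  68  71  84  84  93]
 [ 86  80  75  74  75  74  78  74  77  77  74  85  93  94  93]
 [ 94  90  79  77  75  76  76  74  71  72  80  93  93  96  94]]
```

View pics/crop.png

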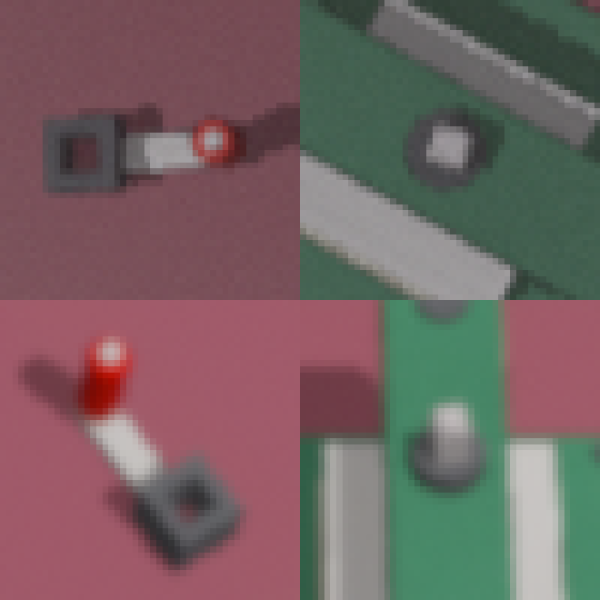

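The crop confirms A: a grey hub with a square hole, an aluminium arm and a red grip with a white top. The shaft top is the light square on the round dark collar. Next I measure the centres and angles in both views.

```bash
cat >> h.py <<'E'
def ray(c,u,v):
    M=np.array(c["cam_to_world"]); d=M[:3,:3]@np.array([(u-c["cx"])/c["fx"],-(v-c["cy"])/c["fy"],-1]); return M[:3,3],d
def onplane(c,uv,z):
    uv=np.atleast_2d(uv); o=[]
    for u,v in uv:
        p,d=ray(c,u,v); o.append(p+d*(z-p[2])/d[2])
    return np.array(o)
def meet(c1,a,c2,b):
    p,d=ray(c1,*a); q,e=ray(c2,*b)
    s=np.linalg.lstsq(np.stack([d,-e],1),q-p,rcond=None)[0]
    return (p+d*s[0]+q+e*s[1])/2, np.linalg.norm(p+d*s[0]-q-e*s[1])
E
cat > meas.py <<'E'
from h import *
import pickle
T=pickle.load(open("top0.pkl","rb")); S=pickle.load(open("scene0.pkl","rb"))
def blob(m):  # weighted float mask -> centroid, rect
    m=cv2.resize(m.astype(np.float32),None,fx=8,fy=8,interpolation=cv2.INTER_CUBIC)>0.5
    cs,_=cv2.findContours(m.astype(np.uint8),cv2.RETR_EXTERNAL,cv2.CHAIN_APPROX_NONE)
    c=max(cs,key=cv2.contourArea).astype(np.float32)
    return (c+0.5)/8-0.5
def local(c,u,v,r,f):
    I=c["image"][v-r:v+r+1,u-r:u+r+1].astype(float); Z=cv2.medianBlur(pts(c)[v-r:v+r+1,u-r:u+r+1,2].astype(np.float32),3)
    return blob(f(I,Z))+np.array([u-r,v-r],np.float32)
def cen(k): m=cv2.moments(k); return m["m10"]/m["m00"],m["m01"]/m["m00"]
hubf=lambda I,Z:(Z>24)&(Z<44)&(I[...,2]<110)
res={}
for n,c,hu,gr,sh in (("top",T,(238,285),(262,284),(353,281)),("scene",S,(397,311),(384,290),(340,197))):
    k=local(c,*hu,12,hubf); 
    hull=cv2.convexHull(k); r=onplane(c,hull[:,0],32)[:,:2].astype(np.float32); R=cv2.minAreaRect(r)
    uvh=cen(hull)
    g=local(c,*gr,9,lambda I,Z:Z>58); uvg=cen(g)
    s=local(c,*sh,9,lambda I,Z:np.clip((I.max(-1)-75)/75,0,1)*(1 if n=="top" else (Z>190))); uvs=cen(s)
    rs=cv2.minAreaRect(onplane(c,cv2.convexHull(s)[:,0],198)[:,:2].astype(np.float32))
    res[n]=(c,uvh,uvg,uvs)
    print(n,"hub",onplane(c,uvh,32)[0],R,"grip",onplane(c,uvg,65)[0][:2],"shaft",onplane(c,uvs,196)[0],rs)
    if n=="top":
        u0,v0=353,281; I=c["image"][v0-6:v0+7,u0-6:u0+7].max(-1).astype(float); w=np.clip((I-80)/70,0,1)
        v,u=np.mgrid[v0-6:v0+7,u0-6:u0+7]; p=onplane(c,np.c_[u.ravel(),v.ravel()],197)[:,:2]; w=w.ravel()
        keep=np.hypot(*(p-np.average(p,axis=0,weights=w)).T)<13; w=w*keep; q=p-np.average(p,axis=0,weights=w)
        M=(w*(q[:,0]+1j*q[:,1])**4).sum()/(w*np.hypot(*q.T)**4).sum(); print("shaft c",np.average(p,axis=0,weights=w),"angle",np.degrees(np.angle(-M)/4),abs(M))
for i,n in ((1,"hub"),(2,"grip"),(3,"shaft")): print(n,meet(T,res["top"][i],S,res["scene"][i]))
E
python3 meas.py
```

```text
top hub [527.96581481 255.97707659  32.        ] ((527.8496704101562, 255.56202697753906), (38.287357330322266, 38.40505599975586), 3.459704875946045) grip [534.46444518 186.26918343] shaft [541.49438347 -70.93583057 196.        ] ((541.6240234375, -70.60370635986328), (16.527799606323242, 16.075576782226562), 79.00711822509766)
shaft c [541.41836648 -70.91969658] angle -15.16024036973797 0.2745960552436745
scene hub [531.29628101 257.22144625  32.        ] ((531.2586669921875, 256.1194763183594), (37.181278228759766, 39.13753128051758), 6.878434181213379) grip [536.15020577 186.06281702] shaft [544.08525896 -71.27165169 196.        ] ((545.5859375, -69.4062271118164), (20.558156967163086, 16.731889724731445), 62.481624603271484)
hub (array([528.89641326, 256.24483959,  27.5009148 ]), np.float64(1.859323602946849))
grip (array([535.09702566, 185.99525381,  63.7242259 ]), np.float64(1.450415273329546))
shaft (array([542.47353176, -71.76811345, 193.98917347]), np.float64(2.203685082773347))
```

```bash
cat >> h.py <<'E'
def Rz(deg):
    a=np.radians(deg); x=np.array([np.cos(a),np.sin(a),0]); z=np.array([0,0,-1.]); return np.stack([x,np.cross(z,x),z],1)
E
python3 - <<'E'
from h import *
for a in (-85,95):
    for p,d in (((529,256,8),0),((529,256,140),0),((542,-71,230),-18),((542,-71,178),-18),((542,-71,178),-8),((542,-71,178),-28)):
        print(a,p,d,None if (q:=inverse_kinematics(p,Rz(a+d))) is None else np.round(q,2))
a=-85 
E
```

```text
-85 (529, 256, 8) 0 [ 0.21  1.12 -1.28  1.79  1.17  1.22  1.79]
-85 (529, 256, 140) 0 [ 0.22  0.87 -1.28  1.72  0.88  1.25  1.96]
-85 (542, -71, 230) -18 [ 0.86  0.65 -1.27  1.73  0.65  1.26  2.35]
-85 (542, -71, 178) -18 [-0.74  0.81  1.27  1.86 -0.86  1.16 -2.52]
-85 (542, -71, 178) -8 [-0.73  0.78  1.23  1.86 -0.82  1.13 -2.38]
-85 (542, -71, 178) -28 [ 0.85  0.73 -1.27  1.79  0.75  1.21  2.09]
95 (529, 256, 8) 0 [-0.11  0.8  -0.64  1.8   0.66  0.77 -1.02]
95 (529, 256, 140) 0 [ 0.18  0.81 -1.18  1.72  0.8   1.19 -1.13]
95 (542, -71, 230) -18 [ 0.45  0.41 -0.57  1.75  0.25  1.06 -0.43]
95 (542, -71, 178) -18 [ 0.43  0.46 -0.55  1.81  0.29  0.95 -0.47]
95 (542, -71, 178) -8 [ 0.45  0.47 -0.58  1.81  0.31  0.96 -0.31]
95 (542, -71, 178) -28 [ 0.4   0.46 -0.52  1.81  0.27  0.95 -0.63]
```

```bash
python3 - <<'E'
from h import *
movel((197,-593,330),max_speed=300)
movep((529,256,330),Rz(95))
movel((529,256,90),max_speed=250)
print(movel((529,256,8),max_speed=100,guard=12), read_state()["eef_pos"])
f0=read_state()["ft_force"]
clamp(); s=read_state(); print(s["finger_gap"],s["gripper_force"],s["eef_pos"],s["ft_force"]-f0)
movel((529,256,120),max_speed=150)
c=camera("scene"); cv2.imwrite("pics/grasp.png",c["image"][150:450,200:600])
s=read_state(); print(s["time"],s["finger_gap"],s["gripper_force"])
E
```

```text
False [529.22488715 256.28575085   8.47028035]
0.0311865705288823 0.0 [528.98096237 256.02258204   7.99034981] [-0.60611701 -0.13695306  0.50757864]
7.6833 -0.4000407017219486 0.0
```

View pics/grasp.png

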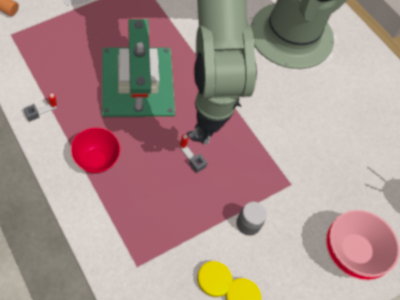

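```bash
python3 - <<'E'
from h import *
import pickle
def proj(c,p):
    q=np.linalg.inv(np.array(c["cam_to_world"]))@np.r_[p,1]; return c["cx"]-c["fx"]*q[0]/q[2], c["cy"]+c["fy"]*q[1]/q[2]
ims=[]
for n in ("scene","top"):
    c=camera(n); pickle.dump(c,open(n+"1.pkl","wb")); 
    for p in ((529,256,120),(529,256,32),(529,256,180)): print(n,p,np.round(proj(c,p),1))
    u,v=np.int32(proj(c,(529,256,80))); ims.append(cv2.resize(c["image"][v-40:v+40,u-40:u+40],(400,400),interpolation=cv2.INTER_NEAREST)); print(u-40,v-40)
cv2.imwrite("pics/miss.png",np.hstack(ims)); s=read_state(); print(s["eef_pos"],s["tool_rot"].round(2),s["finger_gap"])
E
```

```text
scene (529, 256, 120) [402.6 297.2]
scene (529, 256, 32) [398.3 311.2]
scene (529, 256, 180) [405.7 286.8]
360 263
top (529, 256, 120) [232.  282.9]
top (529, 256, 32) [237.9 284.5]
top (529, 256, 180) [227.5 281.6]
194 243
[528.59188039 255.87386786 119.12220291] [[-0.09  1.   -0.  ]
 [ 1.    0.09 -0.  ]
 [-0.   -0.   -1.  ]] 0.06467946231404781
```

View pics/miss.png

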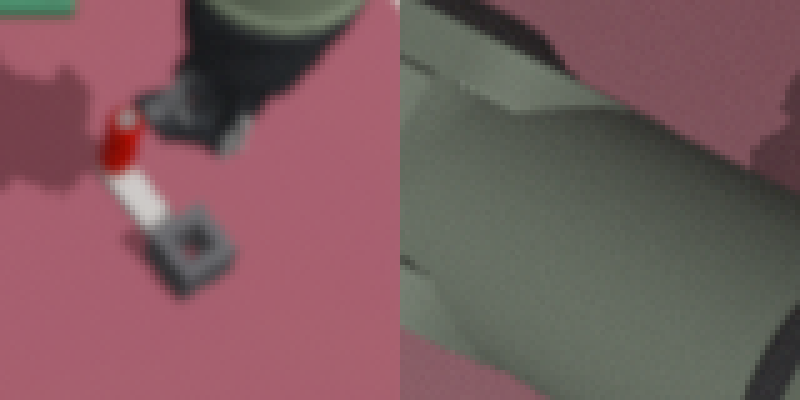

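```bash
python3 - <<'E'
from h import *
import pickle
c=pickle.load(open("scene1.pkl","rb")); P=pts(c)
np.set_printoptions(linewidth=200)
for v in range(278,298,2):
    print(v,[tuple(np.round(P[v,u]).astype(int).tolist()) for u in range(388,412,3)])
s=read_state();print(s)
E
```

```text
278 [(485, 138, -3), (478, 142, -3), (471, 147, 0), (568, 256, 261), (569, 266, 279), (565, 273, 287), (561, 279, 293), (556, 283, 295)]
280 [(489, 144, -3), (482, 149, 0), (577, 257, 260), (570, 260, 258), (567, 267, 269), (558, 268, 263), (548, 268, 254), (545, 274, 261)]
282 [(586, 247, 241), (583, 254, 250), (579, 260, 257), (572, 264, 258), (565, 267, 257), (557, 269, 252), (548, 270, 246), (543, 275, 250)]
284 [(593, 256, 252), (583, 256, 243), (578, 261, 247), (569, 262, 241), (548, 252, 205), (546, 260, 216), (547, 271, 237), (538, 273, 232)]
286 [(592, 258, 243), (588, 263, 249), (581, 266, 247), (572, 267, 241), (551, 257, 205), (544, 260, 205), (546, 272, 227), (529, 266, 202)]
288 [(528, 193, 64), (590, 267, 247), (585, 272, 252), (571, 268, 232), (558, 265, 215), (542, 260, 193), (539, 268, 202), (524, 263, 181)]
290 [(507, 172, -2), (590, 269, 240), (581, 270, 233), (572, 271, 226), (560, 269, 212), (542, 262, 183), (533, 264, 179), (454, 203, 2)]
292 [(509, 177, -5), (504, 184, 3), (496, 187, 0), (490, 194, 7), (482, 197, 4), (539, 261, 168), (535, 268, 176), (454, 205
[... 378 characters left out ...]
, -1.04852336]), 'qvel': array([ 0.00048697, -0.00300811, -0.00177161, -0.00213441, -0.00214117,  0.00225198,  0.00171879]), 'joint_efforts': array([ 1.15136029e-01, -9.16467905e+01, -2.18806082e+01, -2.89481646e+01,  2.37398077e-02,  1.50970016e-03, -6.19685627e-03]), 'eef_pos': array([528.59188039, 255.87386786, 119.12220291]), 'tool_rot': array([[-8.73336886e-02,  9.96178320e-01, -1.25799127e-03],
       [ 9.96179085e-01,  8.73333101e-02, -3.52813927e-04],
       [-2.41601044e-04, -1.28399713e-03, -9.99999146e-01]]), 'ft_force': array([-0.09122274, -0.13330696, -0.29906801]), 'torque': array([ 0.0062966 ,  0.01366469, -0.00354282]), 'gripper_force': 0.0, 'finger_gap': 0.06467946231404781}
```

The picture shows the crank untouched, with its hub at about (397,312). The depth puts the closed fingertip at z≈150 while the TCP reads 119, so the fingers seem to end about 25 mm short of the stated TCP. I'll check by touching the bare mat with closed fingers.

```bash
python3 - <<'E'
from h import *
movel((560,330,40),max_speed=200)
for z in (10,0,-10,-20,-30,-40):
    try: r=movel((560,330,z),max_speed=50,guard=6)
    except PlanningError as e: print("PE",z,e); break
    s=read_state(); print(z,r,s["eef_pos"].round(1),s["ft_force"].round(1))
    if r: break
c=camera("scene"); u,v=440,310
cv2.imwrite("pics/touch.png",cv2.resize(c["image"][240:360,350:510],(640,480),interpolation=cv2.INTER_CUBIC))
movel((560,330,60),max_speed=200); print(read_state()["time"])
E
```

```text
10 False [560.  330.2  10.1] [ 0.1 -0.1 -0.3]
0 False [ 5.598e+02  3.299e+02 -4.000e-01] [ 0.  -0.   0.4]
-10 False [559.8 329.9 -10.4] [ 0.  -0.1  0.5]
-20 False [559.8 329.9 -20.4] [-0.1 -0.  -0.6]
-30 False [559.8 329.9 -30.4] [ 0.9 -0.3  0.3]
-40 True [560.6 330.6 -35.9] [-1.1 -2.6 12.6]
11.5583
```

View pics/touch.png

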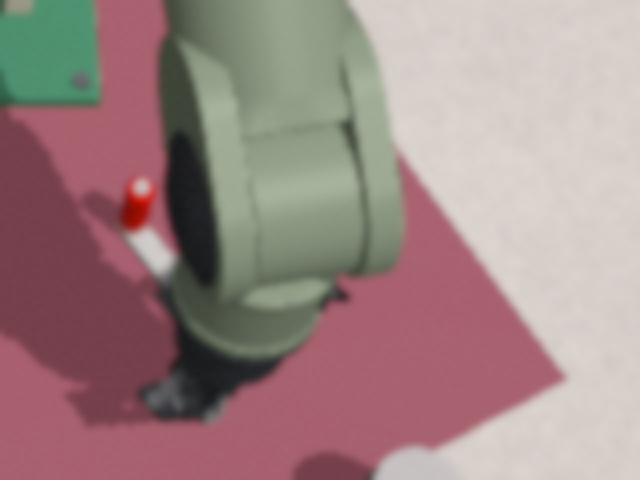

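Contact came at TCP z ≈ -35.5, so the fingers really end about 35 mm behind the stated TCP. From here I apply a z offset of -35. The crank hasn't moved, so I grasp it again.

```bash
cat >> h.py <<'E'
TIP=35.5  # real fingertip height = TCP z + TIP (shut)
E
python3 - <<'E'
from h import *
open_gripper()
movel((529.5,256,60),max_speed=200)
print(movel((529.5,256,4-TIP),max_speed=80,guard=10), read_state()["eef_pos"])
clamp(); s=read_state(); print(s["finger_gap"],s["gripper_force"],s["eef_pos"],s["ft_force"])
if s["finger_gap"]>30:
    movel((529.5,256,110-TIP),max_speed=120)
    c=camera("scene"); cv2.imwrite("pics/g2.png",cv2.resize(c["image"][230:350,330:490],(640,480),interpolation=cv2.INTER_CUBIC))
s=read_state(); print(s["time"],s["finger_gap"],s["gripper_force"],s["ft_force"],s["torque"])
E
```

```text
False [529.78730446 256.1586031  -31.02331635]
34.83836404098915 60.65491430461407 [529.42865604 256.05053927 -31.15803439] [-2.99114456 -1.39351061  7.03519314]
15.7833 35.05996169188828 60.046197921037674 [ 0.1460676  -0.20534999 -2.61022956] [0.06823494 0.01048951 0.01168148]
```

View pics/g2.png

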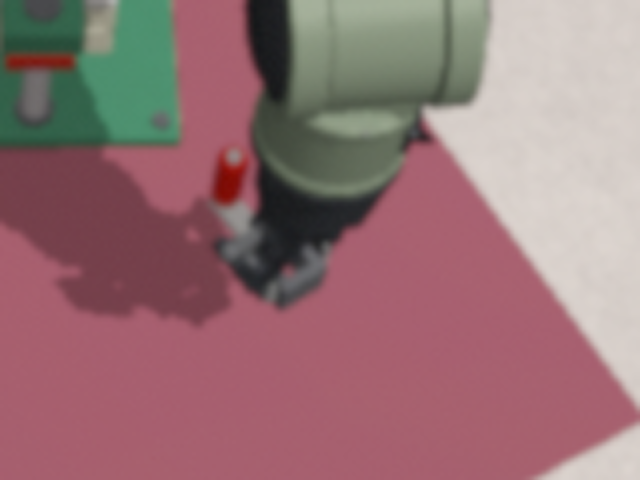

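Crank A is held: gap 35 mm, and its red grip shows at (230,175) in the crop. I carry it over the shaft and measure the grip against the shaft in the same cameras, so the calibration bias cancels.

```bash
cat > gm.py <<'E'
from h import *
def gripxy(c,zt,guess):
    I=c["image"].astype(int); P=pts(c)
    Z=cv2.medianBlur(P[...,2].astype(np.float32),3)
    near=np.hypot(P[...,0]-guess[0],P[...,1]-guess[1])<28
    m=((Z>zt-8)&(Z<zt+10)&near&(I.max(-1)>100)).astype(np.uint8)
    n,l,st,ce=cv2.connectedComponentsWithStats(m)
    if n<2: return None
    k=1+np.argmax(st[1:,4]); return onplane(c,ce[k],zt)[0][:2],st[k,4],ce[k]
E
python3 - <<'E'
from gm import *
import pickle
HZ=31.2
movel((529.5,256,260-HZ),max_speed=200)
movep((542.5,-71,260-HZ),Rz(77))
movel((542.5,-71,206-HZ),max_speed=150)
wait(0.3); s=read_state(); d=np.array([np.cos(np.radians(-103)),np.sin(np.radians(-103))])
e=s["eef_pos"]; zt=e[2]+HZ+65; ex=e[:2]+70*d; print(e,ex,s["time"],s["ft_force"],s["finger_gap"])
for n in ("scene","top"):
    c=camera(n); pickle.dump(c,open(n+"2.pkl","wb")); g=gripxy(c,zt,ex); print(n,g, None if g is None else (g[0]-ex, "hub",g[0]-70*d))
c=pickle.load(open("scene2.pkl","rb"));t=pickle.load(open("top2.pkl","rb"))
cv2.imwrite("pics/above.png",np.hstack([cv2.resize(x["image"][v-50:v+50,u-40:u+40],(400,500),interpolation=cv2.INTER_CUBIC) for x,u,v in ((c,340,190),(t,360,280))]))
E
```

```text
[542.81384545 -71.04288603 175.40948587] [ 527.06727164 -139.24879056] 18.7583 [-0.16407977 -0.45754103 -3.24425295] 34.999058770240126
scene None None
top None None
```

View pics/above.png

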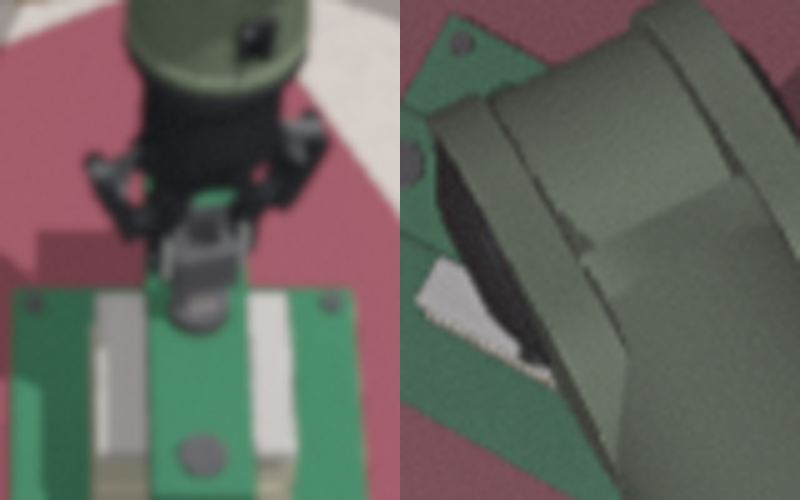

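The top view is occluded by the arm and the scene view shows the hub held just over the collar; the grip is hidden. Time to descend by feel: the shaft's stepped tip gives about ±2.5 mm of capture.

```bash
cat > feel.py <<'E'
from h import *
HZ=31.2
def under(): return read_state()["eef_pos"][2]+HZ
def tryat(x,y,a,ztop,zbot=172.5,g=7,sp=50):
    movel((x,y,ztop-HZ),Rz(a),max_speed=120)
    r=movel((x,y,zbot-HZ),max_speed=sp,guard=g)
    s=read_state(); print((round(x,1),round(y,1),a),r,"under",round(s["eef_pos"][2]+HZ,1),s["ft_force"].round(1),s["torque"].round(2),round(s["time"],1)); return s
E
python3 - <<'E'
from feel import *
tryat(542.8,-71.1,77,202)
E
```

```text
(542.8, -71.1, 77) True under 195.4 [-2.1  0.5  9.1] [-0.02  0.57  0.02] 19.4
```

```bash
python3 - <<'E'
from feel import *
z=read_state()["eef_pos"][2]+0.8
c=np.array([542.8,-71.1]); movel((*c,z),max_speed=30)
for ang in (-13,77):
    d=np.array([np.cos(np.radians(ang)),np.sin(np.radians(ang))]); o=[]
    for sg in (1,-1):
        r=movel((*(c+sg*6*d),z),max_speed=30,guard=4); s=read_state(); o.append((s["eef_pos"][:2]-c)@d); print(ang,sg,r,o[-1].round(2),s["ft_force"].round(1))
        movel((*c,z),max_speed=80)
print(read_state()["time"])
E
```

```text
-13 1 True 0.34 [-7.3  0.7 12.8]
-13 -1 True -3.59 [-0.5  0.7 -0.7]
77 1 True 1.07 [-0.5 -2.   6.3]
77 -1 True -4.41 [0.7 3.  2.9]
21.5417
```

The tip is in the hole, since it is blocked on all four sides. I recentre on the midpoints and search the angle.

```bash
python3 - <<'E'
from feel import *
u=lambda a:np.array([np.cos(np.radians(a)),np.sin(np.radians(a))])
c=np.array([542.8,-71.1])-1.6*u(-13)-1.7*u(77); print(c)
for a in (77,80,74,83,71,86):
    s=tryat(*c,a,197.5)
    if s["eef_pos"][2]+HZ<190: break
E
```

```text
[540.8585911  -72.39650742]
(np.float64(540.9), np.float64(-72.4), 77) True under 191.3 [-1.4  0.  -3.1] [ 0.16  0.29 -0.04] 22.1
(np.float64(540.9), np.float64(-72.4), 80) True under 191.1 [-2.6  1.7 -4.8] [0.27 0.35 0.02] 22.6
(np.float64(540.9), np.float64(-72.4), 74) True under 172.0 [-2.8 -1.6 11.4] [-0.08  0.59 -0.  ] 23.4
```

Home: the underside is at 172.0 with collar contact. I let go, check, and move to the red grip.

```bash
python3 - <<'E'
from feel import *
import json
e=read_state()["eef_pos"]; print(e); json.dump(e.tolist(),open("c.json","w"))
open_gripper(); wait(0.3)
movel((e[0],e[1],225),max_speed=250)
a=np.radians(-106); g=(e[0]+70*np.cos(a),e[1]+70*np.sin(a))
movel((*g,225),max_speed=250); print(g,read_state()["time"])
c=camera("scene"); cv2.imwrite("pics/home.png",cv2.resize(c["image"][150:250,280:400],(720,600),interpolation=cv2.INTER_CUBIC))
P=pts(c)[150:250,280:400]; 
E
```

```text
[540.41503248 -72.56927163 140.80154506]
(np.float64(521.1204175714157), np.float64(-139.85759034800236)) 25.1417
```

View pics/home.png

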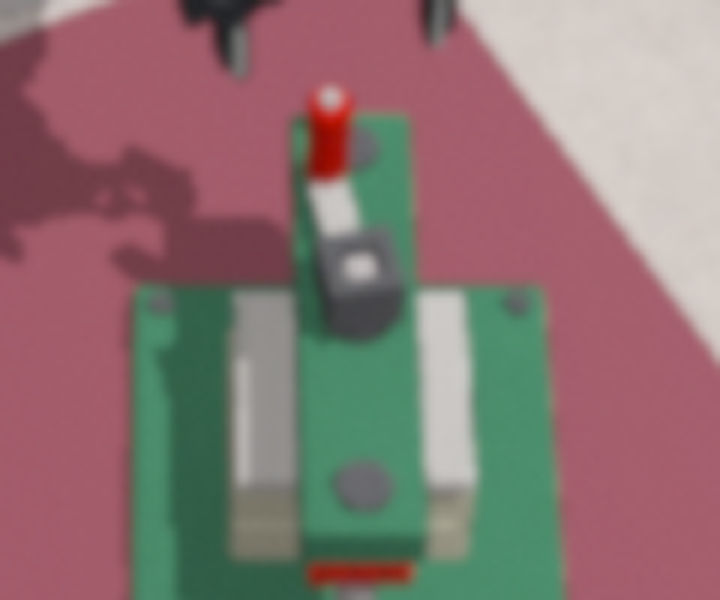

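The picture shows the hub seated at (358,290) with the shaft's bright top inside the hole, the red grip at (330,130), and the fingers clear above. Now I grip and wind.

```bash
cat > wind.py <<'E'
from h import *
import json,sys
C=np.array(json.load(open("c.json"))[:2]); Z=168.0
pos=lambda deg:(*(C+70*np.array([np.cos(np.radians(deg)),np.sin(np.radians(deg))])),Z)
def wind(a,a_end,step=10,sp=60,g=18):
    while a-step>=a_end:
        r=movel(pos(a-step),max_speed=sp,guard=g); s=read_state()
        p=s["eef_pos"][:2]-C; act=np.degrees(np.arctan2(p[1],p[0])); t=np.radians(act); f=s["ft_force"][:2]
        print(a-step,r,"act",act.round(1),"rad",np.hypot(*p).round(1),"Ft(ccw)",(f@[-np.sin(t),np.cos(t)]).round(1),"Fr",(f@[np.cos(t),np.sin(t)]).round(1),"Fz",s["ft_force"][2].round(1),"t",s["time"].__round__(1),"gap",s["finger_gap"].__round__(1))
        if r: return a
        a-=step
    return a
E
python3 - <<'E'
from wind import *
movel((*pos(-106)[:2],Z),max_speed=150,guard=12)
clamp(); s=read_state(); print(s["finger_gap"],s["gripper_force"],s["ft_force"],s["eef_pos"],s["time"])
if s["finger_gap"]>15: wind(-106,-146)
E
```

```text
20.348609111171434 58.45352536998689 [-0.25155471 -1.74507828  2.78075181] [ 521.18354952 -140.0903009   168.16630053] 26.3333
-116 False act -116.3 rad 70.0 Ft(ccw) -1.5 Fr 1.4 Fz 2.0 t 26.7 gap 20.2
-126 False act -126.2 rad 70.1 Ft(ccw) -0.5 Fr 1.5 Fz 3.0 t 27.0 gap 20.1
-136 False act -136.2 rad 70.2 Ft(ccw) -1.1 Fr 3.3 Fz 3.9 t 27.4 gap 20.1
-146 False act -146.3 rad 70.2 Ft(ccw) -1.2 Fr 5.2 Fz 5.0 t 27.7 gap 20.1
```

```bash
python3 - <<'E'
from wind import *
wind(-146,-266)
E
```

```text
-156 False act -156.3 rad 70.3 Ft(ccw) -1.3 Fr 4.9 Fz 6.4 t 28.1 gap 20.1
-166 False act -166.4 rad 70.4 Ft(ccw) -0.5 Fr 5.8 Fz 6.7 t 28.4 gap 20.4
-176 False act -176.5 rad 70.4 Ft(ccw) -0.9 Fr 5.4 Fz 8.8 t 28.8 gap 20.7
-186 False act 173.4 rad 70.4 Ft(ccw) -0.5 Fr 6.6 Fz 8.4 t 29.1 gap 20.3
-196 False act 163.3 rad 70.5 Ft(ccw) -1.0 Fr 5.7 Fz 7.2 t 29.5 gap 20.2
-206 False act 153.3 rad 70.5 Ft(ccw) -0.5 Fr 5.2 Fz 7.0 t 29.8 gap 20.1
-216 False act 143.5 rad 70.6 Ft(ccw) -0.4 Fr 5.4 Fz 6.7 t 30.2 gap 20.1
-226 False act 133.6 rad 70.5 Ft(ccw) -0.6 Fr 5.7 Fz 6.4 t 30.5 gap 20.4
-236 False act 123.8 rad 70.5 Ft(ccw) -0.3 Fr 5.8 Fz 8.0 t 30.9 gap 20.0
-246 False act 113.9 rad 70.5 Ft(ccw) 0.0 Fr 6.0 Fz 5.9 t 31.2 gap 20.5
-256 False act 104.0 rad 70.4 Ft(ccw) -0.2 Fr 4.8 Fz 5.9 t 31.6 gap 20.3
-266 False act 93.9 rad 70.4 Ft(ccw) -0.4 Fr 4.6 Fz 5.6 t 31.9 gap 20.2
```

Forces are steady. I keep winding until the stop is felt.

```bash
python3 - <<'E'
from wind import *
a=wind(-266,-430,g=15); print(a)
E
```

```text
-276 False act 83.9 rad 70.3 Ft(ccw) -0.5 Fr 5.5 Fz 6.1 t 32.3 gap 20.2
-286 False act 73.8 rad 70.2 Ft(ccw) 0.1 Fr 4.9 Fz 4.9 t 32.6 gap 19.8
-296 True act 67.9 rad 70.5 Ft(ccw) 6.2 Fr 0.4 Fz 6.5 t 32.9 gap 20.0
-286
```

A stop is felt at about -292°, after 3.24 rad, which lies inside 3.0–5.4. I push once more to verify, then release.

```bash
python3 - <<'E'
from wind import *
for tgt in (-296,-298):
    r=movel(pos(tgt),max_speed=30,guard=15); s=read_state(); p=s["eef_pos"][:2]-C; print(tgt,r,np.degrees(np.arctan2(p[1],p[0])).round(1),s["ft_force"].round(1))
wait(0.3); s=read_state(); p=s["eef_pos"][:2]-C; print(np.degrees(np.arctan2(p[1],p[0])).round(1),s["ft_force"].round(1))
movel(pos(-292.5),max_speed=30); wait(0.2); print(read_state()["ft_force"].round(1))
open_gripper(); wait(0.2)
p=pos(-292.5); print(movel((p[0],p[1],230),max_speed=120,guard=15),read_state()["eef_pos"])
movel((p[0],p[1],300),max_speed=250); movep((430,250,300),Rz(74)); wait(.3)
t=camera("top"); c=camera("scene"); print(read_state()["time"],read_state()["ft_force"].round(1))
cv2.imwrite("pics/end.png",np.hstack([cv2.resize(x["image"][v-50:v+50,u-40:u+40],(400,500),interpolation=cv2.INTER_CUBIC) for x,u,v in ((c,340,210),(t,353,281))]))
P=pts(t); m=P[270:296,340:368]; mm=(m[...,2]>199)&(m[...,2]<212); print("hub z",np.median(m[mm][:,2]),mm.sum(),m[mm].mean(0))
E
```

```text
-296 True 67.2 [-8.1  3.6  9.2]
-298 True 66.6 [-8.2  3.5  9.7]
66.7 [-7.8  5.1  9.1]
[-1.7  5.6  5.8]
False [566.94741149  -8.10381939 229.47103648]
37.5167 [ 0.7 -0.8 -0.1]
hub z 203.75554853322706 165 [542.97978542 -71.37666784 203.93471227]
```

View pics/end.png

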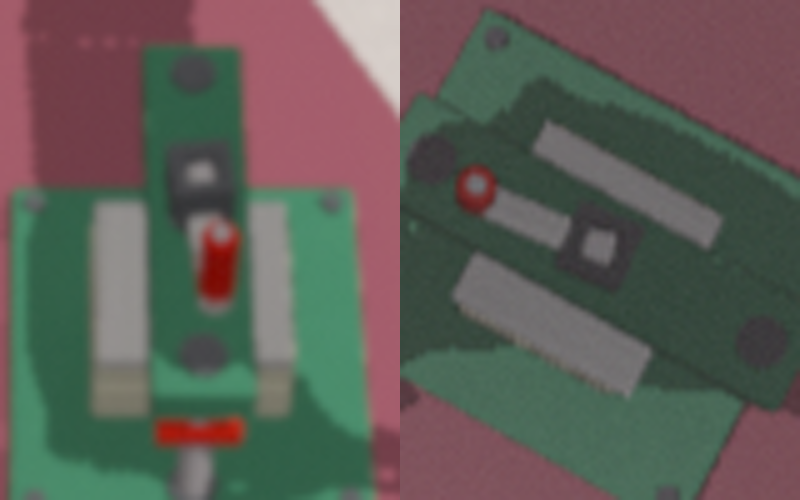

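The crank is seated (hub top at 203.8 mm, matching 172 + 32), released and wound to a firm stop. The fingers are clear of everything, so I hand it in.

```bash
python3 -c "
from h import *
print(finish_job())"
```

```text
the job is handed in; nothing more can be done
None
```

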